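Fetch the brayer from behind the ink containers

TASK

Get the small brayer (ink roller) from the back of the wooden shelf: set the ink tin, the jar and the squeeze bottle that stand in front of it upright on the steel tray, all three, then lay the brayer gently in the middle of the glass slab, lengthwise on it and right way up as it lay on the shelf. Finally put the three containers back upright on the shelf, each in the place where it stood before, tipping none of them over; leave the lino block and the brush pot where they are.

Things in the scene. Friction and masses are not known exactly. Their poses are not given: they have to be found in the camera images.
- tin: Ink tin: straight bare-metal can with a paper band, 62 mm across, 100 mm tall, about 0.35 kg, flat lid set inside the rim. Origin: centre of its underside; z up. It stands at the start on its own place on the shelf, to which it must return.
- jar: Amber glass screw-top jar, 58 mm across up to 80 mm, then a black cap 54 mm across from 88 to 108 mm (overall height 108 mm), about 0.3 kg. Origin: centre of its underside; z up. Its place at the start is where it must return.
- squeeze_bottle: White plastic squeeze bottle, body 52 mm across up to 82 mm, above it a shoulder and a thin pointed grey nozzle up to 112 mm, about 0.2 kg. Origin: centre of its underside; z up. Its place at the start is where it must return.
- brayer: Hand brayer, 190 mm long, 0.18 kg, lying behind the containers: black rubber roller (34 mm diameter, 58 mm long, spins) in a wire fork 71 mm wide; wooden handle. Origin: mid-length, underside. x along the handle towards the roller, z up. Roller axis at x = +78 mm, 17 mm up; handle x = -95 to +5 mm, 25-28 mm thick up to x = -15, slimmer beyond, centre line 14 mm up. Balance point near x = +12 mm.
- shelf: Low wooden shelf, fixed, open to front (-x) and above. Origin on the bench. Board x -100 to +85, y +-185 mm, upper face 15 mm above the bench; back rail x +71 to +85, top 45 mm; end cheeks y beyond +-171, top 40 mm. Containers stand on it in a row along y at x about -52 mm, about 90 mm apart, in any order; the brayer lies behind along y at x about +22 mm, roller to +y.
- tray: Shallow steel tray fixed on the bench, empty at the start: 270 mm (x) by 130 mm (y), wall 3 mm thick and 14 mm high, inner floor 3 mm above the bench. Origin: centre of its underside; x along its length. The side area for the three containers; left or right of the shelf.
- slab: Glass inking slab fixed on the bench, on the side opposite the tray: 280 mm (x) by 150 mm (y), upper face 10 mm above the bench. Origin: centre of its underside; x along its length.
- lino_block: Bystander: carved lino block, 80 mm (x) by 150 mm (y), 19 mm thick, lying between the robot and the shelf. Origin: centre of its underside. Leave it alone.
- brush_pot: Bystander: white ceramic pot 72 mm across and 85 mm high holding brushes up to 205 mm high, beyond the shelf. Origin: centre of its underside. Leave it alone.
Things that resemble listed ones, but are neither listed nor needed, are in the scene too. What is meant by the brayer is not green or red, and is the smaller of those in its own colour.

How it is judged:
On the way, in this order (a step that is already met when the one before it is completed fails the run):
1. all three containers stand upright and released on the tray (x of tin in the frame of tray between -0.125 and 0.125 m and y of tin in the frame of tray between -0.055 and 0.055 m and z of tin in the frame of tray between -0.002 and 0.01 m and angle between each of tin, jar, squeeze_bottle's own z axis and vertical below 0.12 rad and linear speed of each of tin, jar, squeeze_bottle below 0.03 m/s and angular speed of each of tin, jar, squeeze_bottle below 0.3 rad/s and x of jar in the frame of tray between -0.125 and 0.125 m and y of jar in the frame of tray between -0.055 and 0.055 m and z of jar in the frame of tray between -0.002 and 0.01 m and x of squeeze_bottle in the frame of tray between -0.125 and 0.125 m and y of squeeze_bottle in the frame of tray between -0.055 and 0.055 m and z of squeeze_bottle in the frame of tray between -0.002 and 0.01 m and contact force between the fingers and anything else below 0.1 N), for 0.2 s.
2. the brayer lies released in the middle of the slab, lengthwise (horizontal distance between brayer and slab below 0.015 m and angle between the x axis of brayer and the x axis of slab, either way round below 0.2 rad and z of brayer in the frame of slab between 0.005 and 0.016 m and angle between brayer's own z axis and vertical below 0.15 rad and linear speed of brayer below 0.03 m/s and angular speed of brayer below 0.3 rad/s and contact force between the fingers and anything else below 0.1 N), for 0.2 s.
At the end, for the whole second after the job is handed in: Brayer right way up on the slab, mid-length within 15 mm of the slab's centre, handle within 0.2 rad of its long side (roller to either end). Tin, jar and squeeze bottle upright on the shelf, each within 15 mm of where it stood at the start. All released and at rest (horizontal distance between brayer and slab below 0.015 m and angle between the x axis of brayer and the x axis of slab, either way round below 0.2 rad and z of brayer in the frame of slab between 0.005 and 0.016 m and angle between brayer's own z axis and vertical below 0.15 rad and linear speed of each of brayer, tin, jar, squeeze_bottle below 0.03 m/s and angular speed of each of brayer, tin, jar, squeeze_bottle below 0.3 rad/s and distance of each of tin, jar, squeeze_bottle from where it was at the start of the episode below 0.015 m and angle between each of tin, jar, squeeze_bottle's own z axis and vertical below 0.12 rad); the robot touches nothing.
It fails at once if a container is tipped by more than 0.6 rad (angle between any of tin, jar, squeeze_bottle's own z axis and vertical above 0.6 rad).
It fails at once if the lino block or the brush pot is shifted by more than 15 mm (distance of any of lino_block, brush_pot from where it was at the start of the episode above 0.015 m).
It fails at once if the brayer strikes the glass slab with more than 40 N (contact force between brayer and slab above 40 N).
It also fails if it takes over 144 s, if anything falls off the work surface, if the arm or the gripper's body presses on something with over 40 N, if the wrist force passes 120 N, or if a joint passes its speed limit or range.

ROBOT

A 6-joint arm with a two-finger parallel gripper is mounted at the origin on the work surface. World frame = base frame: x ahead of the robot, y to its left, z up, the work surface at z = 0. Lengths are in m, angles in rad, forces in N, time in s.
With the tool pointing down it reaches from about 0.425 to 0.95 m from the base axis. Payload 3.5 kg.
Tool frame: the origin (TCP) lies midway between the tips of the shut fingers; the grasp point (between the pads) lies 19 mm behind it; z points along the fingers, y is the line along which they close (so a half turn about z gives the same grasp; the last joint's range is limited). The gripper opens to 85 mm and grips with 20 to 120 N. Pads are 22 mm wide; open, the fingers measure 114 mm over their backs; the gripper's body (76 mm by 85 mm) begins 54 mm behind the grasp point. The pads swing forward as they close: fully open they stand 13 mm farther back than shut.
Start: joints at [-1.458, 0.286, 1.577, -0, 1.279, -0.15], TCP at [0.175, -0.652, 0.203] pointing down, gripper open.
Joint ranges: [-2.77, 2.77], [-0.9, 2.22], [0.21, 2.48], [-1.53, 4.67], [0.24, 2.81], [-2.84, 2.84]. Speed limits (rad/s): [2.79, 2.79, 3.14, 3.14, 3.14, 3.14].

INTERFACE

Orientations are given as a unit quaternion [x, y, z, w].
In Python, from plant import ctrl, cams, order gives the robot as it stands.
- The arm moves only by the tool move_arm, never from a script. Its argument "plan" is one flat list of numbers, 7 for each row, row after row: the shift along the world's x, y, z in mm, then the turn, a rotation vector about the world's x, y, z in degrees, then the finger opening in mm, from 0 to 85.4. A call has 1 to 12 rows; each row shifts and turns the commanded pose from where the row before left it; what a row does not reach is not made up. A row lasts 1/10 s, in which the tool goes at most 50 mm and 8.59 degrees, less where a joint would pass 70% of its speed; a pose out of reach is approached as far as the arm can. A call is refused whole if a number of a shift passes 50 or a number of a turn 8.59, either way. A call with a gripper value outside its range is refused whole. The fingers move at their own pace and stop on an object; "newtons" is the grip in N (left out, the last holds). Time passes only in rows, so rows that do not move let the fingers close. It gives the time, the measured TCP pose, the force, the opening and the grip force at its end, in the units of the state.
- ctrl.get_state(): the state, without advancing time (a new reading comes with each control period).
- cams.read_camera(name): name is "scene" or "top" or "wrist"; returns a dict with "color" (400x640x3 uint8, red, green, blue), "fov_y" (degrees; the focal length in pixels is half the picture's height over the tangent of half this angle, whatever the lens; pixels are square), "cx", "cy" (the principal point, pixels), "origin" and "orientation" of the camera in the world; the wrist camera has in their place "T_tool_cam" (4x4, takes a point from camera to tool coordinates, whose origin is the TCP and whose axes are the flange's). Camera axes: x right, y up, looking along -z (the intrinsics and any distortion apply to the point x, -y, -z); pixel columns grow to the right and rows downward; lengths in m; the calibration is good to about 2 mm. A picture is of the moment at which its call begins: read the wrist's pose just before it. There is no depth.
- order.sign_off(): hands the job in; it is judged then, once.
The state is a dict: "time": time; "qpos": joint angles; "dq": joint speeds; "joint_efforts": joint torques, N m; "eef_pos": TCP position; "tcp_rot": TCP orientation; "contact_force": force on the tool from outside, world axes, zero at the start; "wrist_torque": the same for the moment, N m; "opening": opening from 0.0 (shut) to 1.0 (fully open); "finger_force": force on a finger pad.
Only numpy, scipy, OpenCV 4.12 (cv2) and the standard library are available. Lean on these libraries where they do the work, as an engineer would, in place of code of your own. Each camera call takes 0.05 s, during which the arm holds its last target. There are 200 camera calls.

## Working session

There is one attempt and no reset: what is moved stays moved. The work goes in short steps, Python scripts to look and compute and a tool call to move; the robot and the scene stay as the last step left them, time stands still between calls to the robot, and variables do not carry over. Pictures are saved under pics/ and viewed, at most 14 in all, crops included, and the job is handed in when it is done.

Besides the shell and the picture viewer there is one more tool, called after ">>>" as name(argument=value, ...) on one line, values as JSON. move_arm: Moves the arm, as the interface text tells. Its arguments: {"type":"object","properties":{"plan":{"type":"array","items":{"type":"number"}},"newtons":{"type":"number"}},"required":["plan"]}

```bash
mkdir -p pics; ls; python3 - <<'E'
from plant import ctrl,cams,order
import cv2,json
s=ctrl.get_state(); print({k:(v if not hasattr(v,'tolist') else v.tolist()) for k,v in s.items()})
for n in ["scene","top"]:
    d=cams.read_camera(n); cv2.imwrite(f"pics/{n}0.png",d["color"][:,:,::-1]); print(n,{k:v for k,v in d.items() if k!="color"})
E
```

```text
pics
{'time': 0.0, 'qpos': [-1.4580133121226948, 0.2871625115046657, 1.5781924695473395, -3.4094873578819425e-06, 1.2786464422495551, -0.14997523010301453], 'dq': [0.00026101917710370174, -0.0008567277325715949, -0.000386645127613771, -0.0004558886506996284, -0.0014193191375362524, 0.0015245723222240284], 'joint_efforts': [-0.0012099165905965492, -40.597747564315796, -29.26291286945343, -0.00023216341105580796, 0.005803826643386856, 8.837117491111712e-06], 'eef_pos': [0.1752871608477398, -0.651073174351718, 0.20124102011794737], 'tcp_rot': [0.9913813858586261, 0.13100189780376006, 2.0763940538606e-05, -0.0012042066689908202], 'contact_force': [0.7310947613871305, -0.060252256734809946, -0.3071552587930292], 'wrist_torque': [-0.03822515581927736, -0.043146088689899983, 0.014464513207133727], 'finger_force': 0.0, 'opening': 0.9957819640142354}
scene {'fov_y': 46.16195932764369, 'cx': 309.8594021429203, 'cy': 202.20833737542185, 'origin': array([1.06063834, 0.57358715, 0.83949798]), 'orientation': array([0.15380459, 0.35933465, 0.85520436, 0.3403649 ])}
top {'fov_y': 49.303728332391856, 'cx': 317.22151413670747, 'cy': 198.02872325200028, 'origin': array([ 0.39954241, -0.00126475,  1.13335618]), 'orientation': array([ 0.03186706, -0.01953392, -0.7000658 ,  0.71309943])}
```

View pics/top0.png

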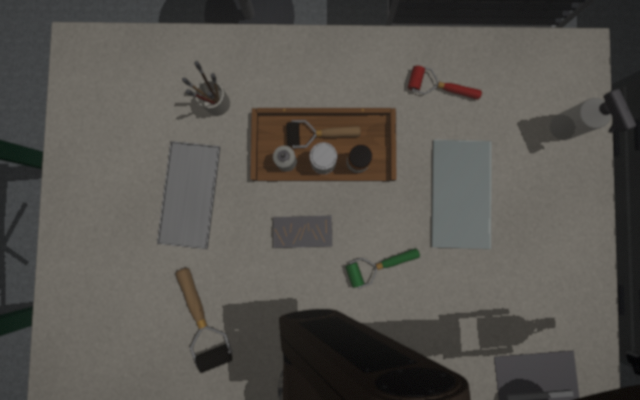

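View pics/scene0.png

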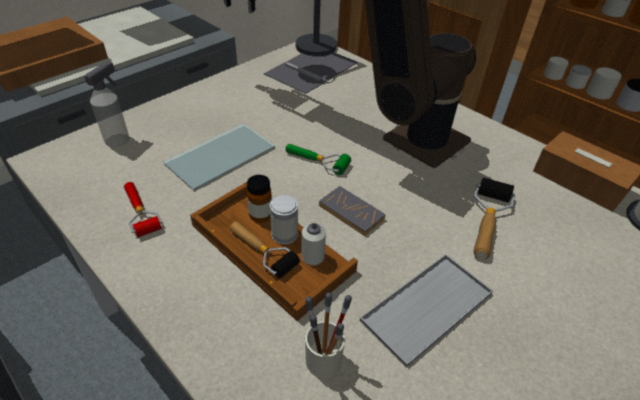

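Top view (image up = +x, left = +y): squeeze bottle (285,157), tin (323,157) and jar (360,157) stand on the shelf, with the brayer behind them, its roller at (292,133). The tray is on the left with corners (171,142) to (208,248). The slab is on the right, 432–491 by 140–248. The scene view confirms this and shows lookalike brayers in red, green and large black.

```bash
cat > h.py <<'E'
import numpy as np,cv2
from scipy.spatial.transform import Rotation as R
from plant import ctrl,cams,order
def cam(n):
    s=ctrl.get_state(); d=cams.read_camera(n)
    if n=="wrist":
        T=np.eye(4);T[:3,:3]=R.from_quat(s["tcp_rot"]).as_matrix();T[:3,3]=s["eef_pos"];T=T@np.array(d["T_tool_cam"])
        d["o"],d["R"]=T[:3,3],T[:3,:3]
    else: d["o"],d["R"]=np.array(d["origin"]),R.from_quat(d["orientation"]).as_matrix()
    return d
def pt(d,u,v,z):
    f=200/np.tan(np.radians(d["fov_y"]/2)); uv=np.array([u,v],float)
    if d.get("distortion") is not None:
        K=np.array([[f,0,d["cx"]],[0,f,d["cy"]],[0,0,1]]); x,y=cv2.undistortPoints(uv.reshape(1,1,2),K,np.array(d["distortion"],float))[0,0]
    else: x,y=(uv-[d["cx"],d["cy"]])/f
    r=d["R"]@np.array([x,-y,-1.]); return d["o"]+r*(z-d["o"][2])/r[2]
def rect(d,m,z):
    c=max(cv2.findContours(m.astype(np.uint8),cv2.RETR_EXTERNAL,cv2.CHAIN_APPROX_NONE)[0],key=cv2.contourArea)
    p=np.array([pt(d,*q[0],z)[:2] for q in c],np.float32)*1000
    return cv2.minAreaRect(p)
E
python3 - <<'E'
from h import *
d=cam("top"); im=d["color"][:,:,::-1].copy(); hsv=cv2.cvtColor(im,cv2.COLOR_BGR2HSV)
for n,(u,v) in dict(bench=(400,200),tray=(188,200),slab=(460,200),wood=(270,120)).items(): print(n,hsv[v-3:v+3,u-3:u+3].reshape(-1,3).mean(0))
def win(m,a,b,c,e):
    o=np.zeros_like(m);o[b:e,a:c]=m[b:e,a:c];return o
H,S,V=[hsv[...,i].astype(int) for i in range(3)]
print("shelf",rect(d,win((S>100)&(H<20),235,95,410,195),.04))
print("slab",rect(d,win((H>50)&(H<110),415,125,510,262),.01))
for n,q in dict(bottle=[(285,151,.127)],tin=[(323,155,.115)],jar=[(360,156,.123)],lino=[(302,232,.019)],roller=[(292,134,.04)],handle=[(355,132,.03)]).items(): print(n,[pt(d,*a).round(3) for a in q])
for q in [(171,142),(219,147),(208,248),(158,243)]: print("tray",pt(d,*q,.014).round(3))
for q in [(432,140),(491,140),(491,248),(432,248)]: print("slab",pt(d,*q,.01).round(3))
for q in [(250,108),(396,108),(396,181),(250,181)]: print("shelf",pt(d,*q,.04).round(3))
c=cv2.resize(im[90:260,140:510],None,fx=2.1,fy=2.1,interpolation=cv2.INTER_CUBIC);cv2.imwrite("pics/crop.png",cv2.convertScaleAbs(c,alpha=1.7))
E
```

```text
bench [ 19.08333333  24.05555556 113.72222222]
tray [ 8.75        3.02777778 98.52777778]
slab [ 82.27777778  12.69444444 108.83333333]
wood [ 13.61111111 132.38888889  84.75      ]
shelf ((617.4444580078125, 7.173248291015625), (185.20758056640625, 365.72576904296875), 0.9817091822624207)
slab ((499.45513916015625, -350.57037353515625), (148.12010192871094, 277.0933532714844), 89.44905090332031)
bottle [array([0.582, 0.094, 0.127])]
tin [array([0.576, 0.006, 0.115])]
jar [array([ 0.573, -0.081,  0.123])]
lino [array([0.393, 0.056, 0.019])]
roller [array([0.641, 0.086, 0.04 ])]
handle [array([ 0.651, -0.075,  0.03 ])]
tray [0.621 0.404 0.014]
tray [0.61  0.278 0.014]
tray [0.347 0.297 0.014]
tray [0.358 0.426 0.014]
slab [ 0.638 -0.276  0.01 ]
slab [ 0.64  -0.429  0.01 ]
slab [ 0.362 -0.426  0.01 ]
slab [ 0.359 -0.276  0.01 ]
shelf [0.707 0.195 0.04 ]
shelf [ 0.712 -0.178  0.04 ]
shelf [ 0.525 -0.179  0.04 ]
shelf [0.519 0.189 0.04 ]
```

View pics/crop.png

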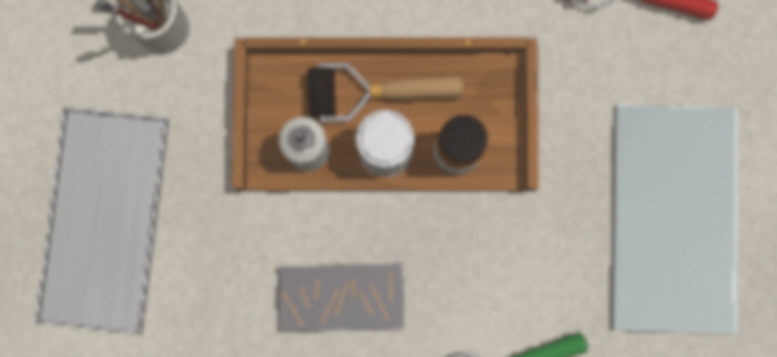

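>>> move_arm(plan=[20,33,4,0,0,3.75,80,20,33,4,0,0,3.75,80,20,33,4,0,0,3.75,80,20,33,4,0,0,3.75,80,20,33,4,0,0,3.75,80,20,33,4,0,0,3.75,80,20,33,4,0,0,3.75,80,20,33,4,0,0,3.75,80,20,33,4,0,0,3.75,80,20,33,4,0,0,3.75,80], newtons=40)

```text
time: 1.15
eef_pos: [0.3758, -0.3202, 0.2425]
tcp_rot: [0.896, 0.444, 0.0, -0.0]
contact_force: [0.4, -0.4, 0.5]
opening: 0.936
finger_force: 0.0
```

>>> move_arm(plan=[20,33,4,0,0,3.75,80,20,33,4,0,0,3.75,80,20,33,4,0,0,3.75,80,20,33,4,0,0,3.75,80,20,33,4,0,0,3.75,80,20,33,4,0,0,3.75,80,20,33,4,0,0,3.75,80,20,33,4,0,0,3.75,80,20,33,4,0,0,3.75,80,20,33,4,0,0,3.75,80,0,0,0,0,0,0,80,0,0,0,0,0,0,80])

```text
time: 2.35
eef_pos: [0.5753, 0.0089, 0.2821]
tcp_rot: [0.706, 0.708, -0.001, -0.0]
contact_force: [-0.6, -0.2, -1.2]
opening: 0.936
finger_force: 0.0
```

```bash
python3 - <<'E'
from h import *
d=cam("wrist"); im=d["color"][:,:,::-1].copy()
print({k:v for k,v in d.items() if k!="color"}); cv2.imwrite("pics/w1.png",cv2.convertScaleAbs(im,alpha=1.6)); np.savez("w1.npz",**d)
E
```

```text
{'fov_y': 64.61554116998137, 'cx': 318.1628905705047, 'cy': 199.38431379060393, 'T_tool_cam': array([[-2.00322718e-03,  9.63286794e-01,  2.68467018e-01,
         6.77245013e-02],
       [ 9.99997976e-01,  1.97941616e-03,  3.59365089e-04,
        -9.71438846e-04],
       [-1.85236309e-04,  2.68467194e-01, -9.63288810e-01,
        -1.71992585e-01],
       [ 0.00000000e+00,  0.00000000e+00,  0.00000000e+00,
         1.00000000e+00]]), 'o': array([0.57433666, 0.07667039, 0.45405422]), 'R': array([[ 9.99999390e-01, -7.36270456e-04,  8.23579645e-04],
       [ 4.87898443e-04,  9.63224002e-01,  2.68699246e-01],
       [-9.91126997e-04, -2.68698680e-01,  9.63223773e-01]])}
```

View pics/w1.png

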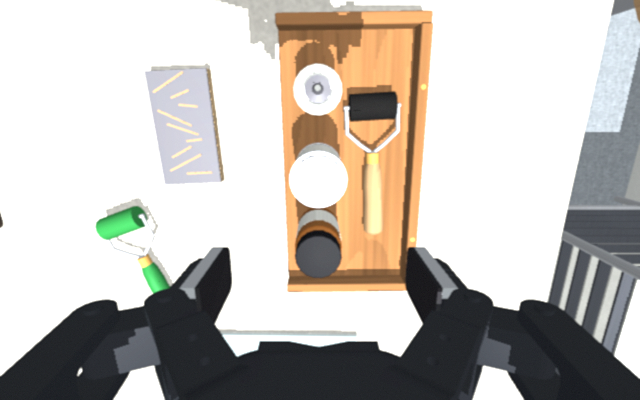

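The wrist view shows the nozzle tip at (318,88), the tin lid at (318,179), the jar cap at (319,254), the brayer roller at (373,107) and the handle end at (374,234).

```bash
python3 - <<'E'
from h import *
d=dict(np.load("w1.npz"))
for n,u,v,z in [("bottle tip",318,88,.127),("bottle shoulder",318,90,.1),("tin",318,179,.115),("jar",319,254.5,.123),("roller",373,105,.045),("handle end",374,234,.029),("ferrule",373,153,.029)]: print(n,(pt(d,u,v,z)*1000).round(1))
E
```

```text
bottle tip [573.8  98.5 127. ]
bottle shoulder [573.8  98.3 100. ]
tin [573.9   5.2 115. ]
jar [575. -81. 123.]
roller [641.9  84.1  45. ]
handle end [654.3 -93.6  29. ]
ferrule [647.4  22.7  29. ]
```

>>> move_arm(plan=[-1,-4,-50,0,0,0,80,0,0,-50,0,0,0,80,0,0,-50,0,0,0,80,0,0,-40,0,0,0,80,0,0,-25,0,0,0,80,0,0,-10,0,0,0,80,0,0,0,0,0,0,80,0,0,0,0,0,0,40,0,0,0,0,0,0,40,0,0,0,0,0,0,40,0,0,0,0,0,0,40,0,0,0,0,0,0,40], newtons=40)

```text
time: 3.6
eef_pos: [0.5761, 0.0037, 0.0604]
tcp_rot: [0.707, 0.708, 0.001, 0.002]
contact_force: [-2.5, -0.9, 7.7]
opening: 0.707
finger_force: 44.8
```

>>> move_arm(plan=[0,0,10,0,0,0,40,0,0,30,0,0,0,40,0,0,45,0,0,0,40,0,10,40,0,0,0,40,0,25,10,0,0,0,40,0,40,0,0,0,0,40,0,45,0,0,0,0,40,0,45,0,0,0,0,40,0,45,0,0,0,0,40,1,45,0,0,0,0,40,1,45,0,0,0,0,40,1,30,0,0,0,0,40])

```text
time: 4.8
eef_pos: [0.5758, 0.3372, 0.1918]
tcp_rot: [0.706, 0.708, -0.001, -0.001]
contact_force: [0.0, -0.5, -3.8]
opening: 0.711
finger_force: 45.0
```

>>> move_arm(plan=[0,20,0,0,0,0,40,0,4,-10,0,0,0,40,0,0,-35,0,0,0,40,0,0,-40,0,0,0,40,0,0,-30,0,0,0,40,0,0,-15,0,0,0,40,0,0,-6,0,0,0,40,0,0,-3,0,0,0,40,0,0,0,0,0,0,40])

```text
time: 5.7
eef_pos: [0.5787, 0.3583, 0.0554]
tcp_rot: [0.707, 0.707, 0.001, 0.001]
contact_force: [0.0, -0.1, -3.2]
opening: 0.706
finger_force: 44.9
```

```bash
python3 - <<'E'
from h import *
d=cam("top"); im=d["color"][:,:,::-1].copy(); c=cv2.convertScaleAbs(cv2.resize(im[80:260,130:430],None,fx=2.5,fy=2.5,interpolation=cv2.INTER_CUBIC),alpha=1.7); cv2.imwrite("pics/t1.png",c)
d=cam("wrist");np.savez("w2.npz",**d);w=cv2.resize(cv2.convertScaleAbs(d["color"][:,:,::-1],alpha=1.4),None,fx=.5,fy=.5)
s=np.zeros((600,750,3),np.uint8);s[:c.shape[0],:c.shape[1]]=c;s[400:600,430:750]=w;cv2.imwrite("pics/t1.png",s)
E
```

```text
(no output)
```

View pics/t1.png

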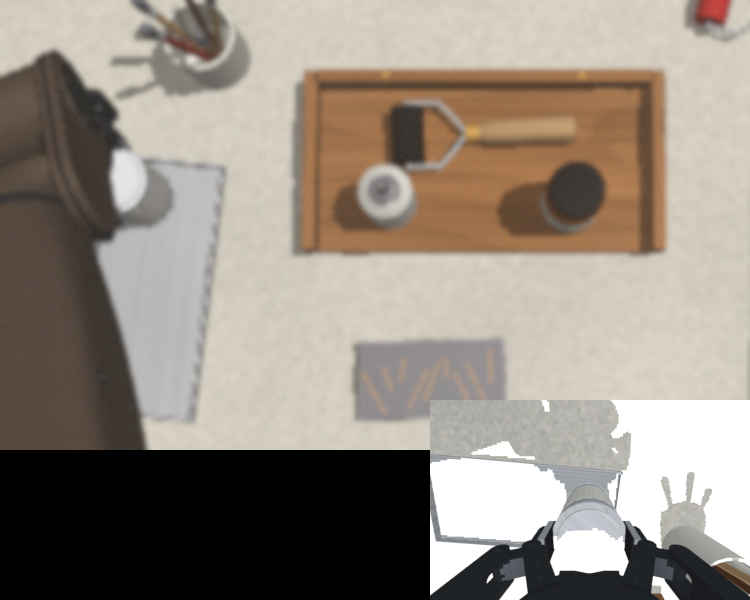

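>>> move_arm(plan=[-4,0,-2,0,0,0,40,0,0,-3,0,0,0,40,0,0,-2,0,0,0,40,0,0,0,0,0,0,40])

```text
time: 6.2
eef_pos: [0.5734, 0.3587, 0.0486]
tcp_rot: [0.707, 0.708, 0.0, -0.0]
contact_force: [-3.3, -0.6, 4.2]
opening: 0.706
finger_force: 45.6
```

>>> move_arm(plan=[0,0,0,0,0,0,70,0,0,0,0,0,0,80,0,0,0,0,0,0,80,0,0,10,0,0,0,80,0,0,35,0,0,0,80,0,0,45,0,0,0,80,0,-10,45,0,0,0,80,0,-40,16,0,0,0,80,0,-50,0,0,0,0,80,0,-50,0,0,0,0,80,0,-50,0,0,0,0,80,0,-50,0,0,0,0,80])

```text
time: 7.4
eef_pos: [0.5734, 0.1064, 0.1989]
tcp_rot: [0.707, 0.708, 0.001, 0.001]
contact_force: [0.0, -0.2, 0.9]
opening: 0.939
finger_force: 0.0
```

>>> move_arm(plan=[1,-50,0,0,0,0,80,0,-50,0,0,0,0,80,0,-50,0,0,0,0,80,0,-35,0,0,0,0,80,0,-7,-10,0,0,0,80,0,0,-40,0,0,0,80,0,0,-45,0,0,0,80,0,0,-30,0,0,0,80,0,0,-12,0,0,0,80,0,0,-3,0,0,0,80,0,0,0,0,0,0,80])

```text
time: 8.5
eef_pos: [0.5754, -0.0836, 0.0589]
tcp_rot: [0.707, 0.708, 0.0, 0.001]
contact_force: [0.5, -0.9, -0.1]
opening: 0.937
finger_force: 0.0
```

```bash
python3 - <<'E'
from h import *
d=cam("top"); im=d["color"][:,:,::-1].copy(); c=cv2.convertScaleAbs(cv2.resize(im[80:260,130:430],None,fx=2.5,fy=2.5,interpolation=cv2.INTER_CUBIC),alpha=1.7)
d=cam("wrist");np.savez("w2.npz",**d);w=cv2.resize(cv2.convertScaleAbs(d["color"][:,:,::-1],alpha=1.),None,fx=.5,fy=.5)
s=np.zeros((600,750,3),np.uint8);s[:c.shape[0],:c.shape[1]]=c;s[400:600,430:750]=w;cv2.imwrite("pics/t2.png",s)
E
```

```text
(no output)
```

View pics/t2.png

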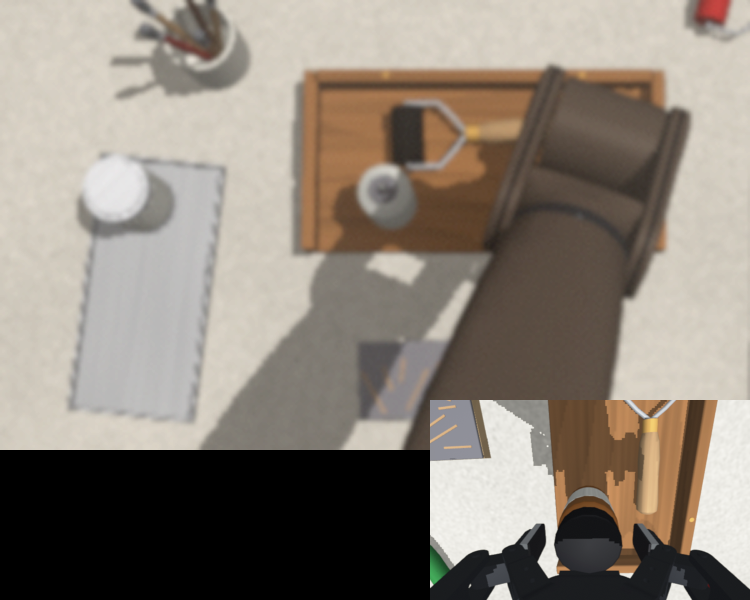

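>>> move_arm(plan=[0,0,0,0,0,0,40,0,0,0,0,0,0,40,0,0,0,0,0,0,40,0,0,0,0,0,0,40,0,0,0,0,0,0,40])

```text
time: 9.1
eef_pos: [0.5755, -0.0842, 0.06]
tcp_rot: [0.707, 0.707, 0.001, 0.001]
contact_force: [-1.3, -0.0, 4.7]
opening: 0.645
finger_force: 41.1
```

```bash
python3 - <<'E'
from h import *
d=cam("top"); print(pt(d,176,155.2,.103).round(3)); print(ctrl.get_state()["eef_pos"])
E
```

```text
[0.571 0.359 0.103]
[ 0.57550395 -0.08412281  0.06003291]
```

>>> move_arm(plan=[0,0,10,0,0,0,40,0,0,30,0,0,0,40,0,0,45,0,0,0,40,0,0,40,0,0,0,40,0,25,10,0,0,0,40,-4,40,0,0,0,0,40,-12,45,0,0,0,0,40,-12,45,0,0,0,0,40,-12,45,0,0,0,0,40,-12,45,0,0,0,0,40,-12,45,0,0,0,0,40,-12,45,0,0,0,0,40])

```text
time: 10.35
eef_pos: [0.4969, 0.2527, 0.1924]
tcp_rot: [0.707, 0.707, -0.0, -0.0]
contact_force: [1.7, -0.2, -3.6]
opening: 0.645
finger_force: 43.7
```

>>> move_arm(plan=[-12,45,0,0,0,0,40,-8,30,0,0,0,0,40,0,4,-10,0,0,0,40,0,0,-35,0,0,0,40,0,0,-40,0,0,0,40,0,0,-30,0,0,0,40,0,0,-15,0,0,0,40,0,0,-7,0,0,0,40,0,0,-4,0,0,0,40,0,0,-3,0,0,0,40,0,0,-2,0,0,0,40,0,0,0,0,0,0,40])

```text
time: 11.55
eef_pos: [0.4795, 0.3307, 0.0482]
tcp_rot: [0.707, 0.707, 0.001, 0.001]
contact_force: [0.3, 0.5, -2.5]
opening: 0.644
finger_force: 43.8
```

>>> move_arm(plan=[0,0,-1,0,0,0,40,0,0,-1,0,0,0,40,0,0,0,0,0,0,65,0,0,0,0,0,0,75,0,0,0,0,0,0,75,0,0,10,0,0,0,75,0,0,35,0,0,0,80,0,0,45,0,0,0,80,0,0,45,0,0,0,80,10,-15,15,0,0,0,80,18,-44,0,0,0,0,80,18,-44,0,0,0,0,80])

```text
time: 12.75
eef_pos: [0.5253, 0.2269, 0.1971]
tcp_rot: [0.706, 0.708, 0.002, 0.001]
contact_force: [1.1, 0.2, -0.2]
opening: 0.938
finger_force: 0.0
```

>>> move_arm(plan=[18,-44,0,0,0,0,80,18,-44,0,0,0,0,80,10,-34,0,0,0,0,80,4,-10,-10,0,0,0,80,0,0,-40,0,0,0,80,0,0,-45,0,0,0,80,0,0,-25,0,0,0,80,0,0,-10,0,0,0,80,0,0,-3,0,0,0,80,0,0,0,0,0,0,80])

```text
time: 13.75
eef_pos: [0.5752, 0.0957, 0.0629]
tcp_rot: [0.707, 0.708, 0.001, 0.001]
contact_force: [-0.5, -0.7, 0.7]
opening: 0.935
finger_force: 0.0
```

```bash
python3 - <<'E'
from h import *
d=cam("top"); im=d["color"][:,:,::-1].copy(); c=cv2.convertScaleAbs(cv2.resize(im[80:260,130:430],None,fx=2.5,fy=2.5,interpolation=cv2.INTER_CUBIC),alpha=1.7)
d=cam("wrist");np.savez("w2.npz",**d);w=cv2.resize(cv2.convertScaleAbs(d["color"][:,:,::-1],alpha=1.),None,fx=.5,fy=.5)
s=np.zeros((600,750,3),np.uint8);s[:c.shape[0],:c.shape[1]]=c;s[400:600,430:750]=w;cv2.imwrite("pics/t3.png",s)
E
```

```text
(no output)
```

View pics/t3.png

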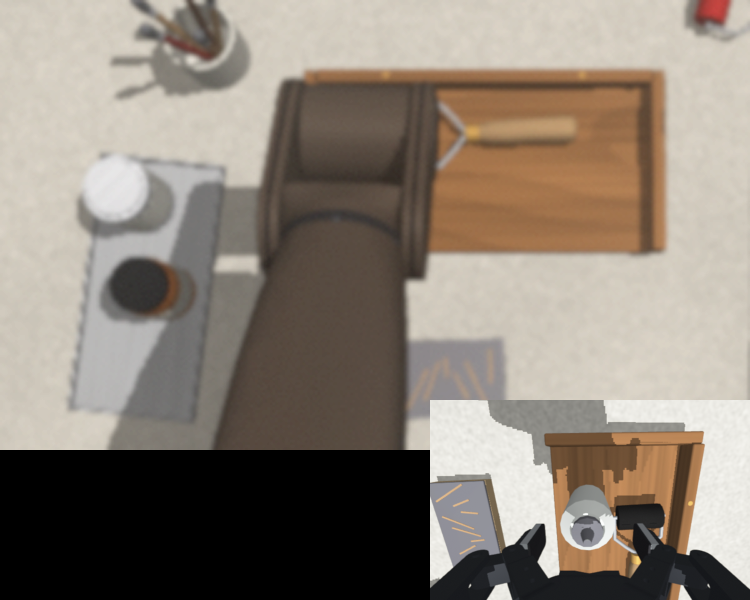

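```bash
python3 - <<'E'
from h import *
d=dict(np.load("w2.npz")); print(pt(d,316,270,.127).round(4),pt(d,316,250,.097).round(4))
E
```

```text
[0.5736 0.1052 0.127 ] [0.5735 0.0997 0.097 ]
```

>>> move_arm(plan=[0,4,0,0,0,0,80,0,0,0,0,0,0,60,0,0,0,0,0,0,35,0,0,0,0,0,0,35,0,0,0,0,0,0,35,0,0,0,0,0,0,35,0,0,0,0,0,0,35], newtons=30)

```text
time: 14.55
eef_pos: [0.5749, 0.0993, 0.0629]
tcp_rot: [0.707, 0.707, 0.0, 0.0]
contact_force: [-1.6, 0.3, 5.7]
opening: 0.576
finger_force: 30.6
```

>>> move_arm(plan=[0,0,10,0,0,0,35,0,0,30,0,0,0,35,0,0,45,0,0,0,35,0,0,40,0,0,0,35,-5,8,10,0,0,0,35,-16,24,0,0,0,0,35,-24,36,0,0,0,0,35,-26,39,0,0,0,0,35,-26,39,0,0,0,0,35,-26,39,0,0,0,0,35,-26,39,0,0,0,0,35,-20,30,0,0,0,0,35])

```text
time: 15.75
eef_pos: [0.4023, 0.3547, 0.1949]
tcp_rot: [0.706, 0.708, -0.001, -0.001]
contact_force: [0.8, 0.0, -1.1]
opening: 0.583
finger_force: 31.6
```

>>> move_arm(plan=[-14,19,0,0,0,0,35,0,0,-10,0,0,0,35,0,0,-35,0,0,0,35,0,0,-40,0,0,0,35,0,0,-30,0,0,0,35,0,0,-15,0,0,0,35,0,0,-7,0,0,0,35,0,0,-4,0,0,0,35,0,0,-4,0,0,0,35,0,0,-2,0,0,0,35,0,0,-1,0,0,0,35,0,0,0,0,0,0,35])

```text
time: 16.95
eef_pos: [0.3924, 0.3731, 0.0509]
tcp_rot: [0.707, 0.708, 0.001, 0.0]
contact_force: [-1.1, -0.1, 5.2]
opening: 0.583
finger_force: 32.4
```

>>> move_arm(plan=[0,0,0,0,0,0,60,0,0,0,0,0,0,72,0,0,0,0,0,0,75,0,0,10,0,0,0,75,0,0,35,0,0,0,75,0,0,45,0,0,0,75,0,0,45,0,0,0,75,10,-15,15,0,0,0,75,26,-37,0,0,0,0,75,26,-37,0,0,0,0,75,26,-37,0,0,0,0,75,26,-37,0,0,0,0,70])

```text
time: 18.15
eef_pos: [0.5062, 0.2078, 0.1998]
tcp_rot: [0.707, 0.708, 0.001, 0.0]
contact_force: [0.9, 1.0, 0.9]
opening: 0.818
finger_force: 0.0
```

>>> move_arm(plan=[26,-37,0,0,0,0,60,26,-37,0,0,0,0,50,26,-37,0,0,0,0,50,26,-37,0,0,0,0,50,26,-37,0,0,0,0,50,13,-25,0,0,0,0,50,0,0,0,0,0,0,50,0,0,0,0,0,0,50])

```text
time: 18.95
eef_pos: [0.6483, -0.0011, 0.1989]
tcp_rot: [0.707, 0.707, 0.0, -0.0]
contact_force: [-0.7, 0.5, -0.2]
opening: 0.586
finger_force: 0.0
```

```bash
python3 - <<'E'
from h import *
d=cam("top"); im=d["color"][:,:,::-1].copy(); c=cv2.convertScaleAbs(im[80:260,130:430],alpha=1.7)
d=cam("wrist");np.savez("w3.npz",**d);w=cv2.convertScaleAbs(d["color"][:,:,::-1],alpha=1.)
s=np.zeros((600,640,3),np.uint8);s[400:580,:300]=c;s[:400]=w;cv2.imwrite("pics/t4.png",s)
E
```

```text
(no output)
```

View pics/t4.png

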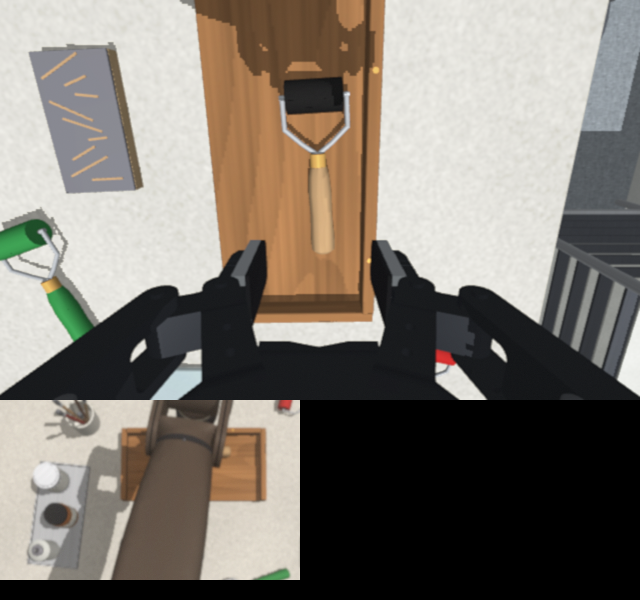

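All three containers stand upright on the tray. In the wrist view, the brayer has its roller at (314,96), its ferrule at (317,154) and its handle end at (323,252).

```bash
python3 - <<'E'
from h import *
d=dict(np.load("w3.npz"))
a,b,r=pt(d,323,251,.029),pt(d,317,154,.029),pt(d,314,96,.034)
v=b-a; v/=np.linalg.norm(v); print(a,b,r,"ang from y deg",np.degrees(np.arctan2(-v[0],v[1])),np.linalg.norm(b-a), "origin",a+v*.095,np.linalg.norm(r-a))
E
```

```text
[ 0.65243862 -0.09066068  0.029     ] [0.64561201 0.02315548 0.029     ] [0.64270821 0.08248499 0.034     ] ang from y deg 3.4324471464663064 0.11402070541876813 origin [0.64675081 0.0041689  0.029     ] 0.1734909337970222
```

>>> move_arm(plan=[-1,0,-15,0,0,1.7,50,0,0,-40,0,0,1.7,50,0,0,-45,0,0,0,50,0,0,-40,0,0,0,50,0,0,-22,0,0,0,50,0,0,-12,0,0,0,50,0,0,-4,0,0,0,50,0,0,0,0,0,0,50], newtons=40)

```text
time: 19.85
eef_pos: [0.6476, -0.0003, 0.0212]
tcp_rot: [0.685, 0.728, 0.0, 0.0]
contact_force: [0.1, 0.7, 0.3]
opening: 0.584
finger_force: 0.0
```

>>> move_arm(plan=[0,0,0,0,0,0,30,0,0,0,0,0,0,15,0,0,0,0,0,0,5,0,0,0,0,0,0,5,0,0,0,0,0,0,5,0,0,0,0,0,0,5])

```text
time: 20.45
eef_pos: [0.6474, -0.0008, 0.0209]
tcp_rot: [0.685, 0.728, 0.0, 0.0]
contact_force: [-0.1, -0.3, -0.1]
opening: 0.061
finger_force: 0.0
```

```bash
python3 - <<'E'
from h import *
d=cam("scene"); c=cv2.convertScaleAbs(cv2.resize(d["color"][180:320,170:380,::-1],None,fx=3,fy=3),alpha=1.8)[:200]
c=cv2.convertScaleAbs(cv2.resize(d["color"][190:310,180:370,::-1],(475,300)),alpha=1.8)
d=cam("wrist");w=cv2.resize(d["color"][:,:,::-1],(480,300))
cv2.imwrite("pics/t5.png",np.vstack([cv2.resize(c,(480,300)),w]))
E
```

```text
(no output)
```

View pics/t5.png

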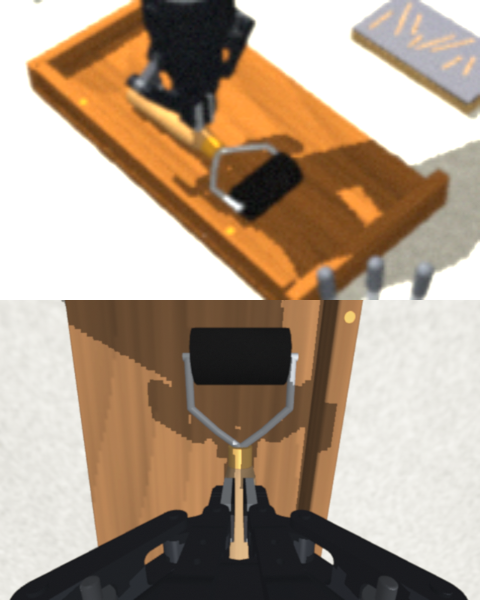

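>>> move_arm(plan=[0,0,0,0,0,0,30,0,0,0,0,0,0,50,0,0,0,0,0,0,50,0,0,0,0,0,0,50,1,-12,0,0,0,0,50,0,-11,0,0,0,0,50,0,0,0,0,0,0,50,0,0,0,0,0,0,50], newtons=50)

```text
time: 21.35
eef_pos: [0.6484, -0.0246, 0.0208]
tcp_rot: [0.686, 0.728, 0.0, -0.0]
contact_force: [0.6, 0.3, 0.5]
opening: 0.588
finger_force: 0.0
```

```bash
python3 - <<'E'
from h import *
d=cam("wrist");np.savez("w4.npz",**d);w=d["color"][:,:,::-1]
cv2.imwrite("pics/t6.png",cv2.convertScaleAbs(w,alpha=1.1))
E
```

```text
(no output)
```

View pics/t6.png

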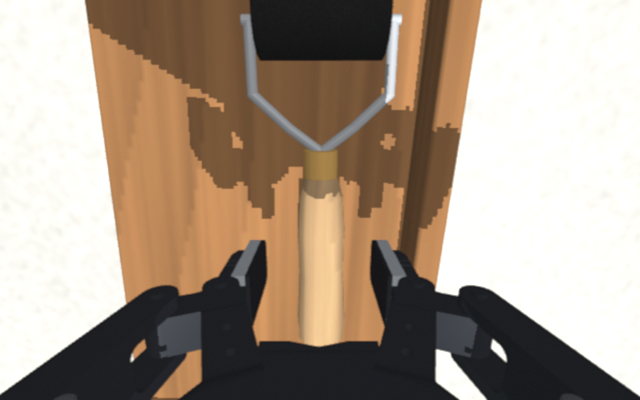

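The handle lies centred between the open fingers, about columns 300–343, with the ferrule at (321,165). I'm closing on the thick part.

>>> move_arm(plan=[0,0,0,0,0,0,30,0,0,0,0,0,0,15,0,0,0,0,0,0,10,0,0,0,0,0,0,10,0,0,0,0,0,0,10,0,0,0,0,0,0,10])

```text
time: 22.0
eef_pos: [0.6484, -0.0237, 0.0208]
tcp_rot: [0.685, 0.728, 0.0, 0.0]
contact_force: [-0.2, 0.6, 0.2]
opening: 0.116
finger_force: 0.0
```

```bash
python3 - <<'E'
from h import *
d=cam("wrist");w=d["color"][:,:,::-1]
e=cam("scene");c=cv2.resize(e["color"][200:280,200:330,::-1],(325,200),interpolation=cv2.INTER_CUBIC)
o=np.zeros((600,640,3),np.uint8);o[:400]=cv2.convertScaleAbs(w,alpha=1.3);o[400:,:325]=cv2.convertScaleAbs(c,alpha=2);cv2.imwrite("pics/t7.png",o); s=ctrl.get_state();print(s["opening"],s["finger_force"])
E
```

```text
0.12120211764679059 0.0
```

View pics/t7.png

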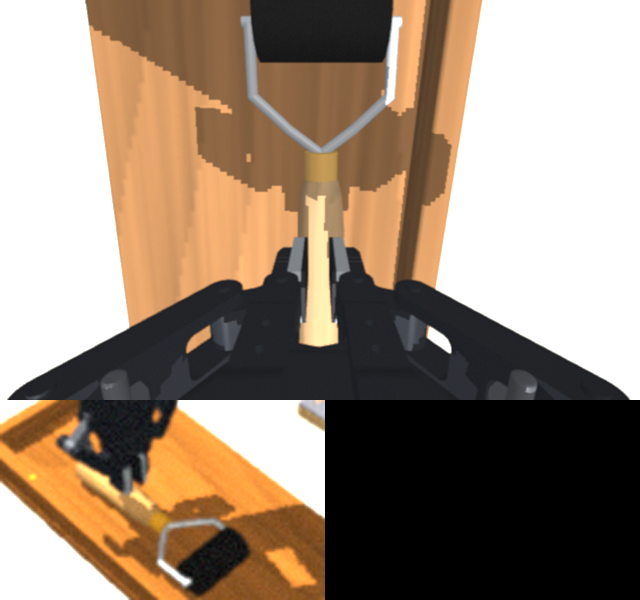

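>>> move_arm(plan=[0,0,0,0,0,0,30,0,0,0,0,0,0,50,0,0,0,0,0,0,50,0,0,0,0,0,0,50,0,0,-4,0,0,0,50,0,0,-4,0,0,0,50,0,0,0,0,0,0,50,0,0,0,0,0,0,35,0,0,0,0,0,0,25,0,0,0,0,0,0,18,0,0,0,0,0,0,15,0,0,0,0,0,0,15])

```text
time: 23.3
eef_pos: [0.6485, -0.0238, 0.0129]
tcp_rot: [0.685, 0.728, 0.0, 0.0]
contact_force: [-0.3, -0.1, 0.2]
opening: 0.173
finger_force: 0.0
```

>>> move_arm(plan=[0,0,-2,0,0,0,15,0,0,-2,0,0,0,15,0,0,0,0,0,0,15])

```text
time: 23.6
eef_pos: [0.6496, -0.0239, 0.0105]
tcp_rot: [0.685, 0.728, 0.001, 0.001]
contact_force: [-1.7, 0.6, 6.1]
opening: 0.177
finger_force: 2.8
```

```bash
python3 - <<'E'
from h import *
s=ctrl.get_state(); print(s["qpos"],s["eef_pos"],s["tcp_rot"],s["contact_force"])
e=cam("scene")
# project TCP and points above it into scene and wrist
def proj(d,p):
    q=d["R"].T@(np.array(p)-d["o"]); f=200/np.tan(np.radians(d["fov_y"]/2)); return (d["cx"]-f*q[0]/q[2], d["cy"]+f*q[1]/q[2])
d=cam("wrist")
p=np.array(s["eef_pos"])
for dz in (0,.02,.03,.05): print(dz,np.round(proj(e,p+[0,0,dz]),1),np.round(proj(d,p+[0,0,dz]),1))
c=cv2.resize(e["color"][200:280,190:330,::-1],(700,400),interpolation=cv2.INTER_CUBIC);c=cv2.convertScaleAbs(c,alpha=2)
for dz in (0,.03): u,v=proj(e,p+[0,0,dz]); cv2.drawMarker(c,(int((u-190)*5),int((v-200)*5)),(255,0,255),0,14)
cv2.imwrite("pics/t8.png",c)
E
```

```text
[-1.92714648e-01  4.42428118e-01  1.75436616e+00  1.64222010e-04
  9.42519999e-01 -2.53161303e-01] [ 0.64961338 -0.02392247  0.01052121] [6.85450625e-01 7.28118217e-01 6.63736219e-04 9.28234447e-04] [-1.7443074   0.64724271  6.05889059]
0 [252.6 244.3] [320.1 232.3]
0.02 [252.  238.6] [320.4 246.5]
0.03 [251.7 235.6] [320.6 254.9]
0.05 [251.1 229.7] [321.  275.3]
```

View pics/t8.png

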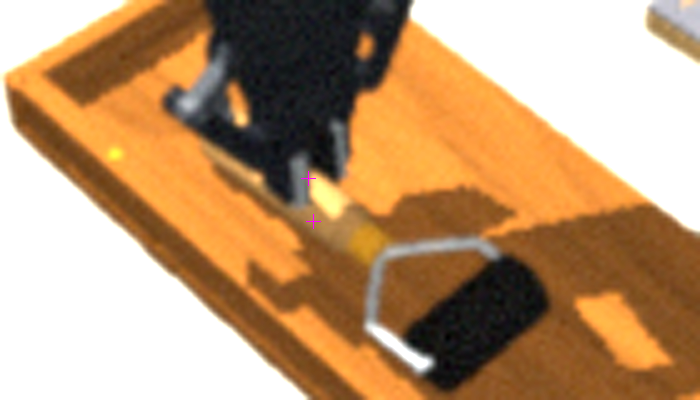

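>>> move_arm(plan=[0,0,4,0,0,0,30,0,0,0,0,0,0,50,0,0,0,0,0,0,50,0,0,0,0,0,0,50,0,0,-4,0,0,0,50,0,0,-4,0,0,0,50,0,0,-3,0,0,0,50,0,0,0,0,0,0,50])

```text
time: 24.5
eef_pos: [0.6477, -0.0237, 0.0008]
tcp_rot: [0.685, 0.728, -0.0, -0.001]
contact_force: [-0.1, -0.2, -0.2]
opening: 0.585
finger_force: 0.0
```

>>> move_arm(plan=[0,0,0,0,0,0,35,0,0,0,0,0,0,25,0,0,0,0,0,0,15,0,0,0,0,0,0,10,0,0,0,0,0,0,10,0,0,0,0,0,0,10])

```text
time: 25.1
eef_pos: [0.6487, -0.0238, 0.0022]
tcp_rot: [0.685, 0.728, 0.0, 0.0]
contact_force: [0.5, 0.3, 1.2]
opening: 0.258
finger_force: 48.3
```

>>> move_arm(plan=[0,0,4,0,0,0,10,0,0,8,0,0,0,10,0,0,12,0,0,0,10,0,0,20,0,0,0,10,0,0,30,0,0,0,10,0,0,26,0,0,0,10,0,0,0,0,0,0,10])

```text
time: 25.8
eef_pos: [0.652, -0.0244, 0.1081]
tcp_rot: [0.685, 0.728, 0.003, 0.005]
contact_force: [0.6, -0.8, -1.3]
opening: 0.26
finger_force: 48.0
```

```bash
python3 - <<'E'
from h import *
d=cam("wrist");w=cv2.resize(d["color"][:,:,::-1],(480,300))
e=cam("scene");c=cv2.resize(e["color"][150:290,180:350,::-1],(364,300),interpolation=cv2.INTER_CUBIC)
o=np.zeros((300,800,3),np.uint8);o[:,:480]=cv2.convertScaleAbs(w,alpha=1.2);o[:,480:]=cv2.convertScaleAbs(c,alpha=1.8)[:,:320];cv2.imwrite("pics/t9.png",o)
E
```

```text
(no output)
```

View pics/t9.png

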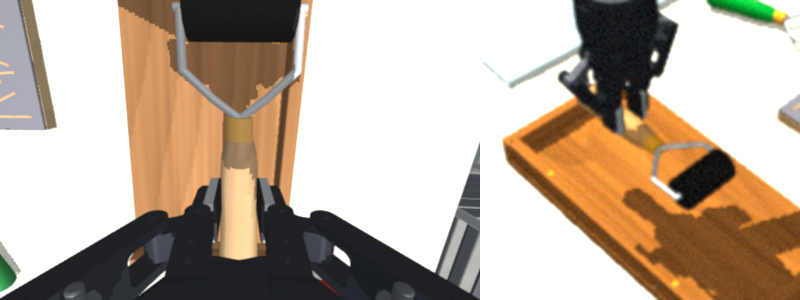

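>>> move_arm(plan=[-16,-30,4,0,0,-8.5,10,-16,-30,4,0,0,-8.5,10,-16,-30,0,0,0,-8.5,10,-16,-30,0,0,0,-8.5,10,-16,-30,0,0,0,-8.5,10,-16,-30,0,0,0,-8.5,10,-16,-30,0,0,0,-8.5,10,-16,-30,0,0,0,-8.5,10,-16,-30,0,0,0,-8.5,10,-16,-30,0,0,0,-8.5,10,-16,-27,0,0,0,-8.5,10,0,0,0,0,0,0,10])

```text
time: 27.1
eef_pos: [0.4695, -0.3528, 0.1074]
tcp_rot: [1.0, -0.003, -0.002, -0.001]
contact_force: [0.5, 1.2, -1.9]
opening: 0.256
finger_force: 48.2
```

```bash
python3 - <<'E'
from h import *
s=ctrl.get_state();print(s["eef_pos"],s["opening"],R.from_quat(s["tcp_rot"]).as_matrix().round(3)[:,1])
for n in ("wrist","top"):
    d=cam(n);np.savez(f"b_{n}.npz",**d);im=cv2.convertScaleAbs(d["color"][:,:,::-1],alpha=1.2); 
    if n=="top": im=cv2.resize(im[110:270,410:510],(500,800))[:, :]; im=cv2.resize(im,(250,400))
    cv2.imwrite(f"pics/b_{n}.png",im)
a=cv2.imread("pics/b_wrist.png")[:, :550];b=cv2.imread("pics/b_top.png");cv2.imwrite("pics/b.png",np.hstack([a,b]))
d=dict(np.load("b_wrist.npz"));hsv=cv2.cvtColor(d["color"],cv2.COLOR_RGB2HSV)
# roller: dark pixels in upper part; ferrule/wood: saturated
m=(hsv[...,2]<45);m[150:]=0
n,l,st,c=cv2.connectedComponentsWithStats(m.astype(np.uint8))
print([(st[i].tolist(),c[i].round(1).tolist()) for i in range(1,n) if st[i,4]>300])
z0=s["eef_pos"][2]+.013 # brayer underside
m=((hsv[...,1]>70)&(hsv[...,0]<25));
for r in range(140,240,20): 
    q=np.where(m[r,270:370])[0]; print(r,(q.min()+270,q.max()+270) if len(q) else None)
E
```

```text
[ 0.46946225 -0.3527782   0.10736677] 0.2561164909135277 [-0.007 -1.    -0.002]
[([241, 0, 159, 56, 8378], [319.9, 26.4])]
140 None
160 (np.int64(302), np.int64(336))
180 (np.int64(302), np.int64(336))
200 (np.int64(298), np.int64(339))
220 (np.int64(296), np.int64(341))
```

```bash
python3 - <<'E'
from h import *
d=dict(np.load("b_wrist.npz"));hsv=cv2.cvtColor(d["color"],cv2.COLOR_RGB2HSV)
m=((hsv[...,1]>70)&(hsv[...,0]<25)); rows=[r for r in range(100,240) if m[r,310:330].sum()>10]; print(rows[0])
z=.1074+.0128+.014
f=pt(d,319,rows[0],z); h=pt(d,318.5,220,z); r=pt(d,320,26,z+.01); v=f-h
print("ferrule front",f,"handle",h,"roller",r,"yaw",np.degrees(np.arctan2(v[1],v[0])),"origin",f-[.019,0,0])
for nm in ("w3","w4"):
    d=dict(np.load(nm+".npz"));hsv=cv2.cvtColor(d["color"],cv2.COLOR_RGB2HSV); print(nm,hsv[140:190:5,321,1])
d=dict(np.load("w4.npz")); print("w4 ferrule front on shelf",pt(d,321,150,.029))
E
```

```text
158
ferrule front [ 0.51584367 -0.35368798  0.1342    ] handle [ 0.48571904 -0.35320269  0.1342    ] roller [ 0.56807147 -0.35448184  0.1442    ] yaw -0.9229257500064929 origin [ 0.49684367 -0.35368798  0.1342    ]
w3 [133 135  12 145 142 141 101 100 101 100]
w4 [132  57  12 144 143 144 142 142 123  99]
w4 ferrule front on shelf [0.6460308  0.02392112 0.029     ]
```

>>> move_arm(plan=[3,2,-15,0,0,0,10,0,0,-30,0,0,0,10,0,0,-25,0,0,0,10,0,0,-15,0,0,0,10,0,0,-8,0,0,0,10,0,0,-5,0,0,0,10,0,0,-3,0,0,0,10,0,0,-2,0,0,0,10,0,0,-2,0,0,0,10,0,0,-1,0,0,0,10,0,0,-1,0,0,0,10,0,0,0,0,0,0,10])

```text
time: 28.4
eef_pos: [0.4754, -0.3489, 0.0029]
tcp_rot: [1.0, -0.0, 0.0, 0.0]
contact_force: [0.7, 0.5, -2.5]
opening: 0.262
finger_force: 48.2
```

>>> move_arm(plan=[-3,-1,-1,0,0,0,10,0,0,-1,0,0,0,10,0,0,-1,0,0,0,10,0,0,-1,0,0,0,10,0,0,0,0,0,0,10,0,0,0,0,0,0,10])

```text
time: 29.0
eef_pos: [0.4724, -0.3498, -0.0012]
tcp_rot: [1.0, -0.0, 0.0, 0.0]
contact_force: [0.7, -0.4, -1.0]
opening: 0.259
finger_force: 48.2
```

>>> move_arm(plan=[0,0,-1,0,0,0,10,0,0,0,0,0,0,10,0,0,-1,0,0,0,10,0,0,0,0,0,0,10])

```text
time: 29.4
eef_pos: [0.4726, -0.35, -0.0028]
tcp_rot: [1.0, -0.0, 0.0, 0.0]
contact_force: [-0.8, -1.0, 0.7]
opening: 0.26
finger_force: 48.6
```

>>> move_arm(plan=[0,0,0,0,0,0,30,0,0,0,0,0,0,40,0,0,0,0,0,0,55,0,0,0,0,0,0,60,0,0,0,0,0,0,60,0,0,10,0,0,0,60,0,0,30,0,0,0,60,0,0,45,0,0,0,60,0,0,45,0,0,0,60,0,0,45,0,0,0,70,0,0,25,0,0,0,80,0,0,0,0,0,0,80])

```text
time: 30.6
eef_pos: [0.4746, -0.352, 0.2038]
tcp_rot: [1.0, -0.0, 0.004, 0.004]
contact_force: [0.7, -0.9, 1.0]
opening: 0.935
finger_force: 0.0
```

```bash
python3 - <<'E'
from h import *
s=ctrl.get_state();print(s["eef_pos"],s["dq"].round(3) if hasattr(s["dq"],"round") else s["dq"])
d=cam("wrist");np.savez("b2.npz",**d);hsv=cv2.cvtColor(d["color"],cv2.COLOR_RGB2HSV)
m=((hsv[...,1]>70)&(hsv[...,0]<25)).astype(np.uint8);m[:,:200]=0;m[:,450:]=0
n,l,st,c=cv2.connectedComponentsWithStats(m)
for i in range(1,n):
    if st[i,4]>300:
        x,y,w,h,a=st[i]; print("wood",st[i],c[i])
        ys,xs=np.where(l==i); k=np.polyfit(ys,xs,1)
        A,B=pt(d,np.polyval(k,y+h),y+h,.024),pt(d,np.polyval(k,y),y,.024); v=B-A; print(A,B,np.linalg.norm(v),np.degrees(np.arctan2(v[1],v[0])), "origin",A+v/np.linalg.norm(v)*.095)
m=(hsv[...,2]<50).astype(np.uint8);m[250:]=0
n,l,st,c=cv2.connectedComponentsWithStats(m);print([(st[i],c[i],pt(d,*c[i],.03)) for i in range(1,n) if st[i,4]>300])
m=((hsv[...,0]>60)&(hsv[...,0]<110)&(hsv[...,2]>60)).astype(np.uint8)
n,l,st,c=cv2.connectedComponentsWithStats(m);print([st[i] for i in range(1,n) if st[i,4]>3000])
cv2.imwrite("pics/b2.png",d["color"][:,:,::-1])
E
```

```text
[ 0.47464944 -0.35201126  0.20378376] [-0.001  0.052  0.08  -0.001 -0.032  0.   ]
wood [ 305  134   21  100 1892] [315.02061311 185.52536998]
[ 0.40267868 -0.34972475  0.024     ] [ 0.51927826 -0.35046238  0.024     ] 0.11660191090221483 -0.36245699914907653 origin [ 0.49767678 -0.35032572  0.024     ]
[(array([ 287,   59,   57,   33, 1835], dtype=int32), array([315.10245232,  75.06212534]), array([ 0.57892099, -0.3507959 ,  0.03      ]))]
[array([  249,    16,   144,   247, 28346], dtype=int32)]
```

View pics/b2.png

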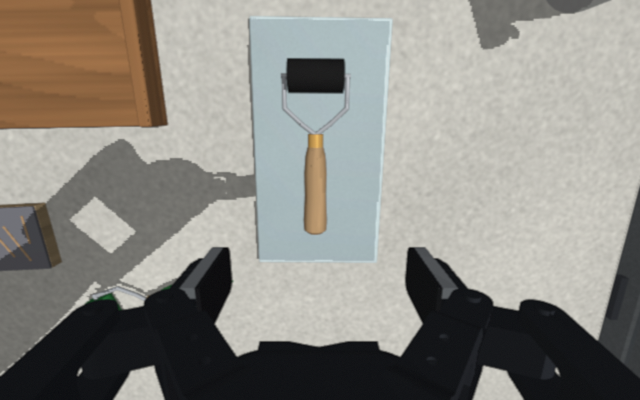

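The brayer lies lengthwise on the slab (roller at (315,75), handle end at (315,233)), inside slab corners (250,18), (391,19), (377,261) and (259,262).

```bash
python3 - <<'E'
from h import *
d=dict(np.load("b2.npz")); P=np.array([pt(d,*q,.01) for q in [(250,18),(391,19),(377,261),(259,262)]]);print(P.round(3),P.mean(0))
s=ctrl.get_state();print(s["eef_pos"],s["time"],s["tcp_rot"])
E
```

```text
[[ 0.637 -0.284  0.01 ]
 [ 0.636 -0.43   0.01 ]
 [ 0.36  -0.428  0.01 ]
 [ 0.36  -0.279  0.01 ]] [ 0.49812303 -0.35514523  0.01      ]
[ 0.47343541 -0.35081692  0.20020722] 30.65 [ 9.99995182e-01 -3.27941133e-04  2.13728277e-03  2.22728112e-03]
```

>>> move_arm(plan=[7,47,0,0,0,8.2,80,7,47,0,0,0,8.2,80,7,47,0,0,0,8.2,80,7,47,0,0,0,8.2,80,7,47,0,0,0,8.2,80,7,47,0,0,0,8.2,80,7,47,0,0,0,8.2,80,7,47,0,0,0,8.2,80,7,47,0,0,0,8.2,80,7,47,0,0,0,8.2,80,7,47,0,0,0,8,80,7,47,0,0,0,0,80], newtons=40)

```text
time: 31.85
eef_pos: [0.555, 0.2159, 0.1942]
tcp_rot: [0.706, 0.708, -0.002, -0.001]
contact_force: [0.1, -0.7, 0.2]
opening: 0.939
finger_force: 0.0
```

>>> move_arm(plan=[6,47,0,0,0,0,80,6,47,0,0,0,0,80,5,40,0,0,0,0,80,0,11,0,0,0,0,80,0,0,0,0,0,0,80,0,0,0,0,0,0,80])

```text
time: 32.45
eef_pos: [0.5727, 0.3579, 0.1952]
tcp_rot: [0.707, 0.707, -0.002, -0.0]
contact_force: [0.9, -0.6, -0.4]
opening: 0.939
finger_force: 0.0
```

```bash
python3 - <<'E'
from h import *
d=cam("wrist");np.savez("c1.npz",**d);hsv=cv2.cvtColor(d["color"],cv2.COLOR_RGB2HSV)
s=ctrl.get_state();print(s["eef_pos"],np.degrees(np.arctan2(*R.from_quat(s["tcp_rot"]).as_matrix()[[1,0],1])))
t=cam("top"); g=cv2.cvtColor(t["color"],cv2.COLOR_RGB2GRAY)
def proj(d,p):
    q=d["R"].T@(np.array(p)-d["o"]); f=200/np.tan(np.radians(d["fov_y"]/2)); return np.round((d["cx"]-f*q[0]/q[2], d["cy"]+f*q[1]/q[2]),1)
print("expected tin top px",proj(d,[.573,.359,.103]),"r px",proj(d,[.604,.359,.103])[0]-proj(d,[.573,.359,.103])[0])
g=cv2.cvtColor(d["color"],cv2.COLOR_RGB2GRAY); c=cv2.HoughCircles(cv2.GaussianBlur(g,(5,5),1),cv2.HOUGH_GRADIENT,1,40,param1=80,param2=20,minRadius=20,maxRadius=70); print(None if c is None else c[0].round())
E
```

```text
[0.57302408 0.35758195 0.19573583] -0.11077156562118998
expected tin top px [320.  191.4] r px 36.0
[[212. 222.  32.]
 [152. 158.  58.]
 [318. 190.  36.]
 [482. 260.  36.]
 [528. 358.  59.]
 [114. 178.  32.]
 [552. 238.  66.]
 [230. 152.  21.]
 [436. 298.  48.]
 [518. 194.  49.]
 [218. 300.  45.]
 [616. 282.  56.]
 [274. 164.  22.]]
```

>>> move_arm(plan=[0,1,-15,0,0,0,80,0,0,-40,0,0,0,80,0,0,-45,0,0,0,80,0,0,-30,0,0,0,80,0,0,-13,0,0,0,80,0,0,-5,0,0,0,80,0,0,0,0,0,0,60,0,0,0,0,0,0,40,0,0,0,0,0,0,40,0,0,0,0,0,0,40,0,0,0,0,0,0,40,0,0,0,0,0,0,40])

```text
time: 33.75
eef_pos: [0.5746, 0.3607, 0.0506]
tcp_rot: [0.707, 0.707, 0.002, 0.001]
contact_force: [-0.5, -1.4, 4.5]
opening: 0.709
finger_force: 44.6
```

>>> move_arm(plan=[0,0,10,0,0,0,40,0,0,30,0,0,0,40,0,0,45,0,0,0,40,0,-10,40,0,0,0,40,0,-25,10,0,0,0,40,0,-40,0,0,0,0,40,0,-45,0,0,0,0,40,0,-45,0,0,0,0,40,0,-45,0,0,0,0,40,0,-45,0,0,0,0,40,0,-45,0,0,0,0,40,0,-35,0,0,0,0,40])

```text
time: 34.95
eef_pos: [0.5719, 0.023, 0.1826]
tcp_rot: [0.708, 0.706, -0.001, -0.001]
contact_force: [0.4, 0.4, -3.6]
opening: 0.708
finger_force: 44.8
```

>>> move_arm(plan=[0,-20,0,0,0,0,40,0,0,0,0,0,0,40,0,0,-10,0,0,0,40,0,0,-35,0,0,0,40,0,0,-35,0,0,0,40,0,0,-20,0,0,0,40,0,0,-10,0,0,0,40,0,0,-5,0,0,0,40,0,0,-3,0,0,0,40,0,0,0,0,0,0,40,0,0,0,0,0,0,40])

```text
time: 36.05
eef_pos: [0.5744, 0.0052, 0.0671]
tcp_rot: [0.707, 0.707, 0.001, 0.001]
contact_force: [0.2, 0.2, -4.0]
opening: 0.708
finger_force: 44.7
```

>>> move_arm(plan=[0,0,-2,0,0,0,40,0,0,-2,0,0,0,40,0,0,-1,0,0,0,40,0,0,0,0,0,0,40,0,0,0,0,0,0,40])

```text
time: 36.55
eef_pos: [0.5741, 0.005, 0.0627]
tcp_rot: [0.707, 0.707, 0.0, 0.001]
contact_force: [-4.2, -1.0, 5.4]
opening: 0.709
finger_force: 45.6
```

>>> move_arm(plan=[0,0,0,0,0,0,65,0,0,0,0,0,0,75,0,0,0,0,0,0,75,0,0,10,0,0,0,75,0,0,35,0,0,0,75,0,0,45,0,0,0,75,0,0,45,0,0,0,75,-4,14,5,0,0,0,75,-13,44,0,0,0,0,75,-13,44,0,0,0,0,75,-13,44,0,0,0,0,75,-13,44,0,0,0,0,75])

```text
time: 37.75
eef_pos: [0.5165, 0.1969, 0.2011]
tcp_rot: [0.708, 0.707, 0.0, 0.0]
contact_force: [1.8, 1.1, -0.0]
opening: 0.881
finger_force: 0.0
```

>>> move_arm(plan=[-13,44,0,0,0,0,75,-13,44,0,0,0,0,75,-10,38,0,0,0,0,75,-3,10,0,0,0,0,75,0,0,-14,0,0,0,75,0,0,-40,0,0,0,75,0,0,-45,0,0,0,75,0,0,-35,0,0,0,75,0,0,-15,0,0,0,75,0,0,-5,0,0,0,75,0,0,0,0,0,0,75])

```text
time: 38.85
eef_pos: [0.4791, 0.3306, 0.047]
tcp_rot: [0.708, 0.706, 0.0, 0.0]
contact_force: [-0.5, -0.2, -0.0]
opening: 0.875
finger_force: 0.0
```

>>> move_arm(plan=[0,0,0,0,0,0,60,0,0,0,0,0,0,40,0,0,0,0,0,0,40,0,0,0,0,0,0,40,0,0,0,0,0,0,40])

```text
time: 39.35
eef_pos: [0.4802, 0.3321, 0.0499]
tcp_rot: [0.707, 0.707, 0.002, 0.001]
contact_force: [-2.0, -0.9, 6.1]
opening: 0.639
finger_force: 53.6
```

>>> move_arm(plan=[0,0,10,0,0,0,40,0,0,30,0,0,0,40,0,0,45,0,0,0,40,0,0,45,0,0,0,40,3,-15,10,0,0,0,40,8,-35,0,0,0,0,40,10,-43,0,0,0,0,40,10,-43,0,0,0,0,40,10,-43,0,0,0,0,40,10,-43,0,0,0,0,40,10,-43,0,0,0,0,40,10,-43,0,0,0,0,40])

```text
time: 40.55
eef_pos: [0.548, 0.021, 0.1849]
tcp_rot: [0.707, 0.707, -0.001, -0.001]
contact_force: [0.9, -0.0, -4.8]
opening: 0.633
finger_force: 55.3
```

>>> move_arm(plan=[10,-43,0,0,0,0,40,10,-43,0,0,0,0,40,4,-21,0,0,0,0,40,0,0,0,0,0,0,40,0,0,-15,0,0,0,40,0,0,-35,0,0,0,40,0,0,-35,0,0,0,40,0,0,-20,0,0,0,40,0,0,-10,0,0,0,40,0,0,-7,0,0,0,40,0,0,-3,0,0,0,40,0,0,0,0,0,0,40])

```text
time: 41.75
eef_pos: [0.5743, -0.0838, 0.0628]
tcp_rot: [0.707, 0.707, 0.001, 0.001]
contact_force: [0.2, -0.2, -3.9]
opening: 0.637
finger_force: 55.4
```

>>> move_arm(plan=[1,0,-1,0,0,0,40,0,0,-1,0,0,0,40,0,0,0,0,0,0,40,0,0,0,0,0,0,40])

```text
time: 42.15
eef_pos: [0.5757, -0.0843, 0.0619]
tcp_rot: [0.707, 0.707, 0.001, 0.001]
contact_force: [-2.6, 0.5, 6.1]
opening: 0.637
finger_force: 56.8
```

>>> move_arm(plan=[0,0,0,0,0,0,62,0,0,0,0,0,0,75,0,0,0,0,0,0,75,0,0,10,0,0,0,75,0,0,35,0,0,0,75,0,0,45,0,0,0,75,0,0,45,0,0,0,75,-5,12,5,0,0,0,75,-16,41,0,0,0,0,75,-17,43,0,0,0,0,75,-17,43,0,0,0,0,75,-17,43,0,0,0,0,75], newtons=30)

```text
time: 43.35
eef_pos: [0.5012, 0.0998, 0.1998]
tcp_rot: [0.708, 0.707, 0.0, -0.0]
contact_force: [1.5, 0.8, 0.2]
opening: 0.878
finger_force: 0.0
```

>>> move_arm(plan=[-17,43,0,0,0,0,75,-17,43,0,0,0,0,75,-17,43,0,0,0,0,75,-17,43,0,0,0,0,75,-17,43,0,0,0,0,75,-17,43,0,0,0,0,75,-9,17,0,0,0,0,75,0,0,0,0,0,0,75,0,0,-14,0,0,0,75,0,0,-40,0,0,0,75,0,0,-45,0,0,0,75,0,0,-31,0,0,0,75])

```text
time: 44.55
eef_pos: [0.3903, 0.3706, 0.0659]
tcp_rot: [0.708, 0.706, -0.002, -0.0]
contact_force: [-0.0, -0.2, -0.5]
opening: 0.881
finger_force: 0.0
```

>>> move_arm(plan=[0,0,-14,0,0,0,75,0,0,-5,0,0,0,75,0,0,0,0,0,0,75,0,0,0,0,0,0,55,0,0,0,0,0,0,35,0,0,0,0,0,0,35,0,0,0,0,0,0,35,0,0,0,0,0,0,35])

```text
time: 45.35
eef_pos: [0.3939, 0.3757, 0.0574]
tcp_rot: [0.707, 0.707, 0.003, 0.0]
contact_force: [-5.2, -1.4, 19.8]
opening: 0.498
finger_force: 24.8
```

>>> move_arm(plan=[0,0,0,0,0,0,50,0,0,0,0,0,0,60,0,0,0,0,0,0,75,0,0,0,0,0,0,75,0,0,0,0,0,0,75])

```text
time: 45.85
eef_pos: [0.3912, 0.373, 0.0504]
tcp_rot: [0.707, 0.707, -0.0, -0.0]
contact_force: [0.1, 0.4, 0.1]
opening: 0.877
finger_force: 0.0
```

```bash
python3 - <<'E'
from h import *
s=ctrl.get_state();print(s["eef_pos"],s["contact_force"])
d=cam("wrist");np.savez("c2.npz",**d);hsv=cv2.cvtColor(d["color"],cv2.COLOR_RGB2HSV)
g=cv2.cvtColor(d["color"],cv2.COLOR_RGB2GRAY); c=cv2.HoughCircles(cv2.GaussianBlur(g,(5,5),1),cv2.HOUGH_GRADIENT,1,20,param1=80,param2=18,minRadius=8,maxRadius=70)
for u,v,r in c[0]:
    if 230<u<400 and v<330: print(u,v,r,pt(d,u,v,.085).round(4))
print(g[190:340:6,230:410:12])
E
```

```text
[0.39115503 0.37303204 0.05038639] [0.13014651 0.35234158 0.10753116]
319.5 268.5 34.7 [0.3907 0.368  0.085 ]
321.5 243.5 63.9 [0.3917 0.381  0.085 ]
299.5 263.5 42.7 [0.3812 0.3707 0.085 ]
313.5 293.5 53.4 [0.3878 0.3544 0.085 ]
319.5 187.5 59.5 [0.3908 0.408  0.085 ]
263.5 316.5 39.9 [0.3625 0.3414 0.085 ]
336.5 280.5 29.3 [0.399  0.3616 0.085 ]
272.5 287.5 16.6 [0.3677 0.3578 0.085 ]
284.5 242.5 17.2 [0.3743 0.3815 0.085 ]
390.5 285.5 47.1 [0.4254 0.3588 0.085 ]
315.5 222.5 17.4 [0.3889 0.3914 0.085 ]
[[216 225 219 113 211 103 111 117 120 122 113 222 217 214 213]
 [220 223 219 119 215 103 112 118 120 122 121 226 223 220 214]
 [224 224 225 132 215 105 113 117 121 122 123 226 221 218 217]
 [227 225 227 150 221 107 114 130 124 122 123 227 225 220 215]
 [221 226 219 166 185 109 142 144 146 149 123 225 222 220 216]
 [220 223 218 177 100 138 142 144 147 149 149 203 228 224 219]
 [223 220 226 201 169 158 142 144 147 149 149 123 228 228 225]
 [227 230 222 211 193 193 151 145 148 200 156 166 230 226 220]
 [218 227 218 220 194 193 190 249 144 208 212 215 229 225 222]
 [211 224 221 213 195 1
[... 285 characters left out ...]
5 196]
 [ 20 222 220 218 204 126 126  63  69 135 134 225 223 222 182]
 [ 20 217 225 221 209 126 127  62  69 135 141 226 227 222 178]
 [ 21 218 220 224 212 164 128  62  70 134 226 227 227 224 196]
 [ 21 218 217 112 202 216 128 123  95 134 228 230 227 223 219]
 [ 18 226 220  93  91 220 168 131 128 204 218 109 226 223 221]
 [167 224 218 182 143 107 219 223 224 218  92  97  99 115 111]
 [222 224 219 221 219 218 219 207 204 199 166 122  99  95  97]
 [213 222 221 217 218 218 218 215 218 220 213 224 225 216 208]
 [223 217 221 219 219 217 212 224 220 225 218 217 225 224 212]
 [219 213 219 220 216 216 214 218 217 216 224 218 217 219 212]
 [223 215 223 221 214 218 221 217 211 218 218 218 218 218 215]]
```

>>> move_arm(plan=[0,0,-3,0,0,0,75,0,0,-3,0,0,0,75,0,0,-3,0,0,0,75,0,0,0,0,0,0,75])

```text
time: 46.3
eef_pos: [0.3909, 0.3729, 0.041]
tcp_rot: [0.707, 0.707, -0.001, -0.0]
contact_force: [0.1, 0.1, 0.1]
opening: 0.88
finger_force: 0.0
```

>>> move_arm(plan=[0,0,0,0,0,0,60,0,0,0,0,0,0,45,0,0,0,0,0,0,35,0,0,0,0,0,0,35,0,0,0,0,0,0,35])

```text
time: 46.8
eef_pos: [0.3918, 0.3734, 0.0421]
tcp_rot: [0.707, 0.707, 0.001, 0.0]
contact_force: [1.5, -0.1, 1.2]
opening: 0.592
finger_force: 31.6
```

>>> move_arm(plan=[0,0,10,0,0,0,35,0,0,30,0,0,0,35,0,0,45,0,0,0,35,0,0,40,0,0,0,35,5,-8,10,0,0,0,35,16,-24,0,0,0,0,35,24,-36,0,0,0,0,35,26,-39,0,0,0,0,35,26,-39,0,0,0,0,35,26,-39,0,0,0,0,35,26,-39,0,0,0,0,35,20,-30,0,0,0,0,35])

```text
time: 48.0
eef_pos: [0.5605, 0.1163, 0.1753]
tcp_rot: [0.708, 0.706, -0.001, -0.001]
contact_force: [0.0, 0.2, -0.4]
opening: 0.59
finger_force: 32.0
```

>>> move_arm(plan=[14,-20,0,0,0,0,35,0,0,0,0,0,0,35,0,0,-15,0,0,0,35,0,0,-35,0,0,0,35,0,0,-35,0,0,0,35,0,0,-20,0,0,0,35,0,0,-8,0,0,0,35,0,0,-5,0,0,0,35,0,0,-3,0,0,0,35,0,0,0,0,0,0,35,0,0,0,0,0,0,35])

```text
time: 49.1
eef_pos: [0.5753, 0.0993, 0.0571]
tcp_rot: [0.707, 0.707, 0.001, 0.001]
contact_force: [0.2, 0.1, -2.2]
opening: 0.591
finger_force: 31.9
```

>>> move_arm(plan=[0,0,-2,0,0,0,35,0,0,-1,0,0,0,35,0,0,0,0,0,0,35,0,0,0,0,0,0,35])

```text
time: 49.5
eef_pos: [0.5753, 0.0992, 0.0541]
tcp_rot: [0.707, 0.707, 0.001, 0.001]
contact_force: [-1.0, -0.1, 5.4]
opening: 0.593
finger_force: 32.4
```

>>> move_arm(plan=[0,0,0,0,0,0,58,0,0,0,0,0,0,72,0,0,0,0,0,0,75,0,0,10,0,0,0,75,0,0,35,0,0,0,75,0,0,45,0,0,0,75,0,0,45,0,0,0,75,0,0,45,0,0,0,80,0,-40,25,0,0,0,80,1,-40,20,0,0,0,80,0,-10,3,0,0,0,80,0,0,0,0,0,0,80])

```text
time: 50.7
eef_pos: [0.5757, 0.0079, 0.2821]
tcp_rot: [0.708, 0.706, 0.001, 0.001]
contact_force: [-0.2, 0.9, -0.7]
opening: 0.94
finger_force: 0.0
```

>>> move_arm(plan=[0,0,0,0,0,0,80,0,0,0,0,0,0,80,0,0,0,0,0,0,80])

```text
time: 51.0
eef_pos: [0.5748, 0.0104, 0.2795]
tcp_rot: [0.707, 0.707, -0.001, -0.001]
contact_force: [0.0, -0.5, -0.1]
opening: 0.939
finger_force: 0.0
```

```bash
python3 - <<'E'
from h import *
d=cam("wrist");np.savez("e.npz",**d);o=dict(np.load("w1.npz"));print(d["o"],o["o"])
def meas(d):
    hsv=cv2.cvtColor(d["color"],cv2.COLOR_RGB2HSV); r={}
    for n,(y0,y1),mk,z in [("bottle",(60,120),(hsv[...,1]<60)&(hsv[...,2]>95),.1),("tin",(125,210),(hsv[...,1]<60)&(hsv[...,2]>95),.115),("jar",(225,285),hsv[...,2]<45,.123)]:
        m=np.zeros((400,640),np.uint8); m[y0:y1,288:350]=mk[y0:y1,288:350]
        k,l,st,c=cv2.connectedComponentsWithStats(m); i=1+np.argmax(st[1:,4]); r[n]=(st[i].tolist(),c[i].round(1),pt(d,*c[i],z)[:2].round(4))
    return r
a,b=meas(o),meas(d)
for n in a: print(n,a[n],b[n],"shift mm",(b[n][2]-a[n][2])*1000)
E
```

```text
[0.57420219 0.07805964 0.45153379] [0.57433666 0.07667039 0.45405422]
bottle ([293, 63, 49, 53, 1924], array([317.3,  89. ]), array([0.573 , 0.0993])) ([295, 65, 49, 53, 1940], array([319.2,  91. ]), array([0.5746, 0.0988])) shift mm [ 1.6 -0.5]
tin ([289, 142, 59, 67, 2970], array([317.8, 176.1]), array([0.5736, 0.0084])) ([288, 144, 58, 66, 3003], array([316.3, 177.9]), array([0.5714, 0.0086])) shift mm [-2.2  0.2]
jar ([297, 231, 43, 19, 243], array([317.4, 237. ]), array([ 0.5733, -0.0595])) ([297, 234, 43, 22, 258], array([317.4, 240.4]), array([ 0.5725, -0.0609])) shift mm [-0.8 -1.4]
```

```bash
python3 -c "
from plant import order;print(order.sign_off())"
```

```text
the job is handed in; nothing more can be done
None
```

I handed the job in: the brayer lies lengthwise on the slab about 5 mm from its centre, and the tin, jar and squeeze bottle are back upright, each within about 3 mm of where it stood; the sign-off gave no verdict.

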